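# Feel for the latch notch of a slide case

### The arm

A 7-joint arm with a two-finger parallel gripper is mounted at the origin on the work surface. World frame = base frame: x ahead of the robot, y to its left, z up, the work surface at z = 0. Lengths are in m, angles in rad, forces in N, time in s.
With the tool pointing down it reaches from about 0.35 to 0.9 m from the base axis. Payload 8.1 kg.
Tool frame: the origin (TCP) lies at the very end of the fingers, on their centre line; the grasp point (between the pads) lies 19 mm behind it; z points along the fingers, x is the direction in which the jaws open and shut, and the axes are right-handed (so a half turn about z gives the same grasp; the last joint's range is limited). The gripper opens to 92 mm and grips with 3 to 60 N. Pads are 19 mm wide; open, the fingers measure 130 mm over their backs; the gripper's body (75 mm by 190 mm) begins 47 mm behind the grasp point.
Start: joints at [-1.415, 0.434, 0.025, 1.573, -0.012, 1.134, -0.075], TCP at [0.16, 0.604, 0.227] pointing down, gripper open.
Joint ranges: [-2.62, 2.62], [-0.44, 2.09], [-1.27, 1.32], [0.08, 2.57], [-1.32, 4.46], [0.12, 2], [-2.74, 2.74]. Speed limits (rad/s): [2.22, 2.22, 3.01, 3.01, 3.14, 3.14, 3.14].

### API

Orientations are given as a rotation vector (axis times angle).
In Python, from cell import status, viewer, arm gives the robot as it stands.
- The arm moves only by the tool jog_arm, never from a script. Its argument "commands" is text: rows parted by semicolons, each of 7 numbers parted by spaces: the closure, from -1 (fully open) to 1 (shut), then the shift along the world's x, y, z normalised to -1 to 1, where 1 is 0.3 m, then the turn, a rotation vector about the world's x, y, z normalised to -1 to 1, where 1 is 2 pi rad. In form: jaw dx dy dz wx wy wz; .... A call has exactly 5 rows; each row shifts and turns the commanded pose from where the row before left it; what a row does not reach is not made up. A row lasts 1/10 s, in which the tool goes at most 50 mm and 8.59 degrees, less where a joint would pass 70% of its speed; a pose out of reach is approached as far as the arm can. A call with a number of a shift or a turn outside -1 to 1 is refused whole. A call with a gripper value outside its range is refused whole. The fingers move at their own pace and stop on an object; "force" is the grip in N (left out, the last holds). Time passes only in rows, so rows that do not move let the fingers close, or fill a call up. It gives the time, the measured TCP pose, the force and the opening at its end, in the units of the state.
- status.observe(): the state, without advancing time (a new reading comes with each control period).
- viewer.get_image(name): name is "scene" or "top" or "wrist"; returns a dict with "pixels" (400x640x3 uint8, red, green, blue), "z_map" (400x640 float32, m along the optical axis (not along the pixel's ray), 0 where there is no reading), "camera_matrix" (3x3 intrinsics, pixels), "R" (3x3) and "t" (3): a world point X has camera coordinates R X + t. Camera axes: x right, y down, z forward; pixel columns grow to the right and rows downward; lengths in m; the calibration is good to about 2 mm. A picture is of the moment at which its call begins.
- arm.sign_off(): hands the job in, once; it reports no verdict.
The state is a dict: "clock": time; "joints": joint angles; "dq": joint speeds; "joint_efforts": joint torques, N m; "position": TCP position; "ee_rot": TCP orientation; "force": force on the tool from outside, world axes, zero at the start; "ft_torque": the same for the moment, N m; "width": opening from 0.0 (shut) to 1.0 (fully open).
Only numpy, scipy, OpenCV 4.12 (cv2) and the standard library are available. Lean on these libraries where they do the work, as an engineer would, in place of code of your own. Each camera call takes 0.05 s, during which the arm holds its last target. There are 200 camera calls.

### The job

The slide case is latched for sea and its release is a notch hidden somewhere along the rail on its long edge. Put a fingertip on top of one end block of the rail and run it along the top of the rail until you find the notch, then press the bar inside the notch all the way down so that the lid stands ajar, and take the hand away. Do not touch the lid itself, and leave the jar, dish, mouse and glass where they are.

Things in the scene. Friction and masses are not known exactly. Their poses are not given: they have to be found in the camera images.
- case: Slide case, fixed to the bench: flat aluminium box 200 (x) x 350 (y) x 30 mm high. Origin: centre of its underside, on the bench; z up, y along the latch rail, x pointing from the rail to the hinge. The rail, a white plastic ridge, stands on the case's top face along its -x edge. The clear lid lies behind it, x = -30 to +95 mm, its top 46 mm above the bench when shut.
- rail (a point): Middle of the rail's top line: case x = -85, y = 0, 60 mm above the bench (30 above the case's top face); axes as the case. The rail runs 170 mm either way along y, 20 mm thick in x (30 at the end blocks), level and plain but for the one notch; front and back are free.
- end_left: End block of the rail at the case's +y end: 30 x 30 x 30 mm white plastic, thicker than the rail, flush with it on top. Origin at the centre of its underside, 30 mm above the bench, at case x = -85, y = +155 mm; its top is 30 mm above this origin.
- end_right: The same end block at the case's -y end, case y = -155 mm.
- shoulder_left: Plain piece of rail next to the left end block, 20 (x) x 30 (y) x 30 mm, flush with it; origin at the centre of its underside, at case y = +125 mm. The notch is never here.
- shoulder_right: The same plain piece next to the right end block, case y = -125 mm.
- release (a joint): Release bar, floor of the notch. The notch (44 mm long, cut through from front to back, 12 mm deep) has its centre -88, -44, 0, 44 or 88 mm along y from rail; which is NOT given: see it from above or feel the drop. Bar: same white plastic, top 48 mm above the bench at 0; grows as pressed down, stop at 0.008 m. Yields at 6 to 8 N, no return spring, stays where pushed.
- lid (a joint): Clear plastic lid of the case, hinged on the far edge: 0 = shut, 0.12 rad = ajar, near edge lifted 15 mm. Linked to the release bar: 15 rad per metre of bar travel.
- jar: Bystander: specimen jar with white cap, 40 mm diameter, 55 mm high, standing beside the case's +y end; origin at the centre of its underside.
- dish: Bystander: shallow glass dish, 88 mm diameter, 16 mm high, beside the case's -y end; origin at the centre of its underside.
- mouse: Bystander: black computer mouse 100 x 60 x 34 mm, lying on the robot's side of the case; origin at the centre of its underside.
- glass: Bystander: drinking glass, 72 mm diameter, 85 mm high, behind the case; origin at the centre of its underside.

How it is judged:
On the way, in this order (a step that is already met when the one before it is completed fails the run):
1. a finger touches an end block of the rail while the release bar is still up ((contact force between the fingers and end_left above 0.3 N or contact force between the fingers and end_right above 0.3 N) and value of joint release below 0.002 m and (y of the grasp point in the frame of case above 0.137 m or y of the grasp point in the frame of case below -0.137 m)), for 0.04 s.
2. the finger runs inward in touch with the plain piece of rail next to an end block, the bar still up (((contact force between the fingers and shoulder_left above 0.3 N and y of the grasp point in the frame of case between -0.132 and 0.132 m and value of joint release below 0.002 m) or (contact force between the fingers and shoulder_right above 0.3 N and y of the grasp point in the frame of case between -0.132 and 0.132 m and value of joint release below 0.002 m))), for 0.04 s.
3. the release bar in the notch is pressed down (value of joint release above 0.006 m), for 0.1 s.
At the end, for the whole second after the job is handed in: The release bar is down by more than 6 mm of its 8 mm and stays there, the lid is ajar by more than 0.08 rad and at rest, and jar, dish, mouse and glass stand upright within 20 mm of where they were (value of joint release above 0.006 m and value of joint lid above 0.08 rad and velocity of joint lid below 0.05 rad/s and distance of each of jar, dish, mouse, glass from where it was at the start of the episode below 0.02 m and angle between each of jar, dish, mouse, glass's own z axis and vertical below 0.2 rad); the robot touches nothing.
It fails at once if the robot touches the lid (more than 2 N) (contact force between any of the fingers, the arm and lid above 2 N).
It fails at once if the jar is shoved more than 20 mm, lifted or carried (distance of jar from where it was at the start of the episode above 0.02 m).
It fails at once if the dish is shoved more than 20 mm, lifted or carried (distance of dish from where it was at the start of the episode above 0.02 m).
It fails at once if the mouse is shoved more than 20 mm, lifted or carried (distance of mouse from where it was at the start of the episode above 0.02 m).
It fails at once if the glass is shoved more than 20 mm, lifted or carried (distance of glass from where it was at the start of the episode above 0.02 m).
It also fails if it takes over 61 s, if anything falls off the work surface, if the arm or the gripper's body presses on something with over 40 N, if the wrist force passes 120 N, or if a joint passes its speed limit or range.

## Working session

There is one attempt and no reset: what is moved stays moved. The work goes in short steps, Python scripts to look and compute and a tool call to move; the robot and the scene stay as the last step left them, time stands still between calls to the robot, and variables do not carry over. Pictures are saved under pics/ and viewed, about 8 in all and at most 12, crops included, and the job is handed in when it is done.

Besides the shell and the picture viewer there is one more tool, called after "Request:" in YAML: its name, and indented under it one key for each argument. jog_arm: Moves the arm, as the interface text tells. Scaled input: -1 to 1 covers 0.3 m each way for a shift and 2 pi rad each way for a turn. Its arguments: {"type":"object","properties":{"commands":{"type":"string"},"force":{"type":"number"}},"required":["commands"]}

```bash
mkdir -p pics
cat > h.py <<'E'
import numpy as np, cv2
from cell import status, viewer, arm
def world(im,u,v):
    z=im["z_map"][v,u]; K=im["camera_matrix"]
    p=np.linalg.inv(K)@np.array([u,v,1.])*z
    return im["R"].T@(p-im["t"])
def cloud(im):
    z=im["z_map"]; v,u=np.indices(z.shape); K=im["camera_matrix"]
    p=np.stack([(u-K[0,2])/K[0,0]*z,(v-K[1,2])/K[1,1]*z,z],-1)
    return (p-im["t"])@im["R"]
E
python3 - <<'E'
from h import *
print(status.observe())
im=viewer.get_image("top"); np.save("top.npy",im,allow_pickle=True)
cv2.imwrite("pics/top.png",im["pixels"][:,:,::-1])
P=cloud(im);z=P[...,2]
m=(im["z_map"]>0)&(abs(z-.06)<.005)
cv2.imwrite("pics/h.png",(np.clip(z/.1,0,1)*255).astype('uint8'))
E
```

```text
{'clock': 0.0, 'joints': array([-1.41461629,  0.43521888,  0.02496624,  1.57407004, -0.01154793,
        1.13396688, -0.07512004]), 'dq': array([-0.00262358, -0.00050661,  0.00071248,  0.00044426, -0.00015851,
       -0.00186716,  0.000102  ]), 'joint_efforts': array([ 9.61826336e-04, -6.67871904e+01,  9.86006297e-01, -3.14460218e+01,
       -6.02407311e-02,  4.29772201e-02,  1.88463505e-04]), 'position': array([0.15988075, 0.60370264, 0.2259579 ]), 'ee_rot': array([ 2.48871749e+00,  1.91551472e+00, -1.70218146e-03]), 'force': array([ 0.29008448,  0.65052032, -0.42963319]), 'ft_torque': array([-0.03207818,  0.02618646, -0.02762428]), 'width': 1.0041730014527839}
```

View pics/top.png

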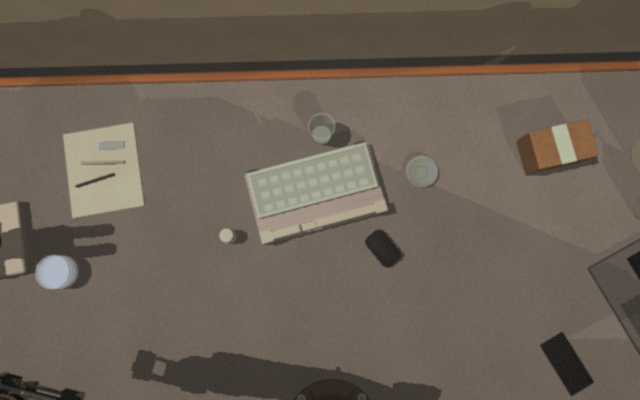

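View pics/h.png

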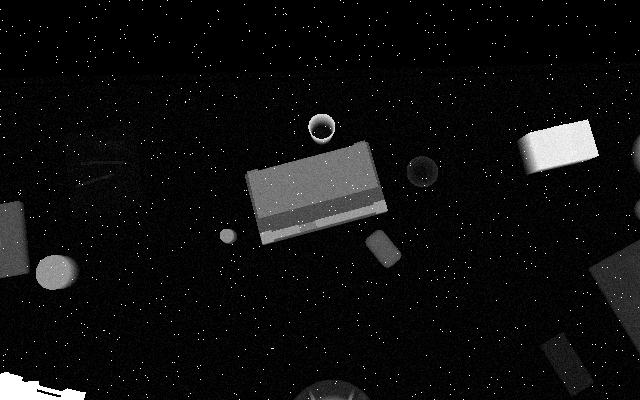

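The top view shows the case at about (317,193). Its rail runs from (262,240) to (386,210), with what may be the notch near (308,227). The jar is at (228,236), the mouse at (383,248), the dish at (422,171) and the glass at (321,128). Next I'll measure the rail profile.

Run:
```python
from h import *
im=np.load("top.npy",allow_pickle=True).item()
P=cloud(im)[195:250,255:395].reshape(-1,3)
C=cv2.resize(im["pixels"][190:250,250:395],None,fx=5,fy=5,interpolation=cv2.INTER_CUBIC)[:,:,::-1]
cv2.imwrite("pics/crop.png",cv2.convertScaleAbs(C,alpha=1.3))
m=abs(P[:,2]-.06)<.006; Q=P[m]
# reject by line fit
l=cv2.fitLine(Q[:,:2].astype('f4'),cv2.DIST_HUBER,0,.001,.001).ravel()
d=l[:2]; d=d*np.sign(d[1]); n=np.array([d[1],-d[0]]) # case y, case x
for _ in range(3):
    c=l[2:]; off=(P[:,:2]-c)@n; k=m&(abs(off)<.02)
    l=cv2.fitLine(P[k][:,:2].astype('f4'),cv2.DIST_HUBER,0,.001,.001).ravel(); d=l[:2]*np.sign(l[1]); n=np.array([d[1],-d[0]])
c=l[2:]; s=(P[:,:2]-c)@d; o=(P[:,:2]-c)@n
print("dir",d,"yaw deg",np.degrees(np.arctan2(-d[0],d[1])))
r=(abs(o)<.02)&(P[:,2]>.052)&(P[:,2]<.07)
print("s",np.percentile(s[r],[.5,2,98,99.5]),"o",np.percentile(o[r],[2,50,98]))
mid=(np.percentile(s[r],1)+np.percentile(s[r],99))/2
print("mid",c+mid*d,"z",np.median(P[r][:,2]))
for a in np.arange(-.175,.18,.01):
    q=(abs(s-mid-a)<.006)&(abs(o)<.006); print(round(a,3),q.sum(),np.round(np.median(P[q][:,2])*1e3,1) if q.any() else None)
```

```text
dir [-0.23550147  0.971874  ] yaw deg 13.621184
s [-0.16396787 -0.16052651  0.17043343  0.1737633 ] o [-0.01296457 -0.0001509   0.01319168]
mid [0.53373028 0.0067289 ] z 0.060596432709299805
-0.175 4 28.1
-0.165 19 60.9
-0.155 20 59.9
-0.145 19 60.7
-0.135 19 60.6
-0.125 20 61.3
-0.115 20 59.3
-0.105 19 61.6
-0.095 20 60.5
-0.085 20 60.2
-0.075 20 60.9
-0.065 20 61.4
-0.055 22 60.7
-0.045 19 59.8
-0.035 21 60.9
-0.025 22 60.6
-0.015 20 61.6
-0.005 21 60.7
0.005 21 60.7
0.015 21 60.7
0.025 23 50.8
0.035 20 49.2
0.045 20 49.6
0.055 19 48.9
0.065 21 54.2
0.075 21 60.7
0.085 21 59.7
0.095 21 61.1
0.105 21 61.1
0.115 22 60.4
0.125 19 61.3
0.135 21 61.9
0.145 21 60.3
0.155 22 60.8
0.165 20 60.6
0.175 9 8.7
```

View pics/crop.png

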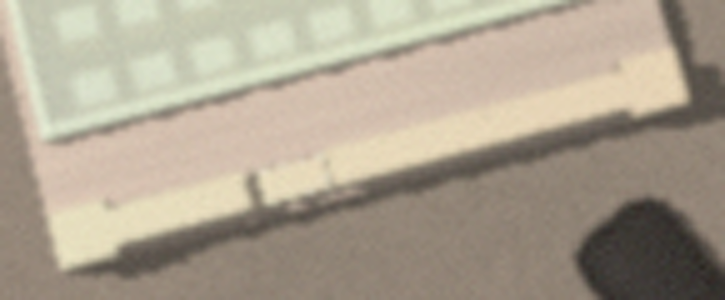

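The notch shows clearly in the depth profile: 49 mm high from about y=+22 to +64, so its centre is at +44. I'll start on the left end block with the jaws shut across the rail, which puts 19 mm of finger along it.

Request:
jog_arm:
  commands: "1 0.09 -0.12 0 0 0 -0.0143; 1 0.09 -0.12 0 0 0 -0.0143; 1 0.09 -0.12 0 0 0 -0.0143; 1 0.09 -0.12 0 0 0 -0.0143; 1 0.09 -0.12 0 0 0 -0.0143"
  force: 20

```text
clock: 0.55
position: [0.2956, 0.4223, 0.2264]
ee_rot: [2.856, 1.308, -0.001]
force: [1.2, -0.2, -0.8]
width: 0.615
```

Request:
jog_arm:
  commands: "1 0.09 -0.12 0 0 0 -0.0143; 1 0.09 -0.12 0 0 0 -0.0143; 1 0.09 -0.12 0 0 0 -0.0143; 1 0.09 -0.12 0 0 0 -0.0143; 1 0.09 -0.12 0 0 0 -0.0143"

```text
clock: 1.05
position: [0.4305, 0.2425, 0.2266]
ee_rot: [3.076, 0.639, -0.001]
force: [0.9, 0.6, 0.8]
width: 0.173
```

Request:
jog_arm:
  commands: "1 0.09 -0.12 0 0 0 -0.0143; 1 0.09 -0.12 0 0 0 -0.0143; 1 0 0 0 0 0 0; 1 0 0 0 0 0 0; 1 0 0 0 0 0 0"

```text
clock: 1.55
position: [0.4831, 0.1732, 0.2263]
ee_rot: [-3.12, -0.369, 0.002]
force: [0.0, 1.2, -0.2]
width: 0.004
```

Request:
jog_arm:
  commands: "1 0.047 -0.053 0 0 0 0; 1 0 0 -0.14 0 0 0; 1 0 0 -0.14 0 0 0; 1 0 0 -0.12 0 0 0; 1 0 0 0 0 0 0"

```text
clock: 2.05
position: [0.4941, 0.1568, 0.1029]
ee_rot: [3.118, 0.371, -0.012]
force: [-0.4, -0.8, 1.2]
width: 0.003
```

Run:
```python
from h import *
o=status.observe(); print(o['position'],o['force'])
a=viewer.get_image("wrist")["pixels"]; b=viewer.get_image("scene")["pixels"]
cv2.imwrite("pics/w1.png",np.hstack([cv2.resize(a,(400,250)),cv2.resize(b,(400,250))])[:,:,::-1])
```

```text
[0.49414564 0.15681104 0.1028862 ] [-0.35654539 -0.80787326  1.153175  ]
```

View pics/w1.png

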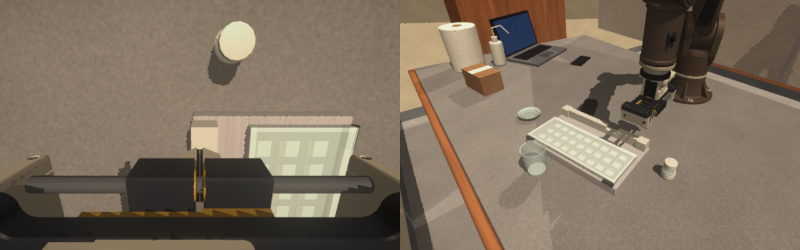

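The wrist view (left half) shows the shut fingers over the +y end block at about (203,137). The scene view agrees, and the jar is clear of the hand. Now I'll descend.

Request:
jog_arm:
  commands: "1 0.007 0 -0.06 0 0 0; 1 0 0 -0.06 0 0 0; 1 0 0 0 0 0 0; 1 0 0 0 0 0 0; 1 0 0 0 0 0 0"

```text
clock: 2.65
position: [0.5012, 0.1569, 0.0725]
ee_rot: [-3.119, -0.367, -0.004]
force: [-0.0, -0.2, 0.0]
width: 0.006
```

Request:
jog_arm:
  commands: "1 0 0 -0.005 0 0 0; 1 0 0 -0.005 0 0 0; 1 0 0 0 0 0 0; 1 0 0 0 0 0 0; 1 0 0 0 0 0 0"

```text
clock: 3.15
position: [0.5002, 0.1563, 0.0678]
ee_rot: [3.12, 0.366, -0.0]
force: [0.5, -0.3, 1.0]
width: 0.005
```

Request:
jog_arm:
  commands: "1 -0.007 0 -0.005 0 0 0; 1 0 0 -0.005 0 0 0; 1 0 0 -0.005 0 0 0; 1 0 0 0 0 0 0; 1 0 0 0 0 0 0"

```text
clock: 3.65
position: [0.4981, 0.1562, 0.0632]
ee_rot: [3.12, 0.366, -0.0]
force: [-1.0, -0.3, -0.5]
width: 0.006
```

Request:
jog_arm:
  commands: "1 0 0 -0.004 0 0 0; 1 0 0 0 0 0 0; 1 0 0 0 0 0 0; 1 0 0 0 0 0 0; 1 0 0 0 0 0 0"

```text
clock: 4.15
position: [0.4981, 0.1563, 0.0621]
ee_rot: [-3.12, -0.366, -0.0]
force: [-0.1, 0.8, -0.1]
width: 0.0
```

Request:
jog_arm:
  commands: "1 0 0 -0.004 0 0 0; 1 0 0 0 0 0 0; 1 0 0 0 0 0 0; 1 0 0 0 0 0 0; 1 0 0 0 0 0 0"

```text
clock: 4.65
position: [0.4981, 0.1563, 0.0608]
ee_rot: [3.12, 0.366, 0.0]
force: [0.0, -0.1, -0.6]
width: 0.005
```

Request:
jog_arm:
  commands: "1 0 0 -0.004 0 0 0; 1 0 0 0 0 0 0; 1 0 0 0 0 0 0; 1 0 0 0 0 0 0; 1 0 0 0 0 0 0"

```text
clock: 5.15
position: [0.4982, 0.1564, 0.0603]
ee_rot: [-3.12, -0.366, -0.001]
force: [-3.1, -0.8, 11.4]
width: 0.002
```

Contact at 11 N on the end block at z=60.3 mm, as expected. Now I'll slide inward.

Request:
jog_arm:
  commands: "1 0.0043 -0.0178 0 0 0 0; 1 0.0043 -0.0178 0 0 0 0; 1 0.0043 -0.0178 0 0 0 0; 1 0.0043 -0.0178 0 0 0 0; 1 0 0 0 0 0 0"

```text
clock: 5.65
position: [0.5041, 0.1354, 0.0603]
ee_rot: [-3.119, -0.366, -0.003]
force: [-0.7, 0.8, 7.4]
width: 0.002
```

Request:
jog_arm:
  commands: "1 0.0043 -0.0178 0 0 0 0; 1 0.0043 -0.0178 0 0 0 0; 1 0.0043 -0.0178 0 0 0 0; 1 0.0043 -0.0178 0 0 0 0; 1 0 0 0 0 0 0"

```text
clock: 6.15
position: [0.5092, 0.114, 0.0603]
ee_rot: [-3.119, -0.366, -0.003]
force: [-0.2, 1.1, 6.6]
width: 0.006
```

Request:
jog_arm:
  commands: "1 0.0043 -0.0178 0 0 0 0; 1 0.0043 -0.0178 0 0 0 0; 1 0.0043 -0.0178 0 0 0 0; 1 0.0043 -0.0178 0 0 0 0; 1 0 0 0 0 0 0"

```text
clock: 6.65
position: [0.5144, 0.0927, 0.0603]
ee_rot: [-3.119, -0.366, -0.003]
force: [-0.8, 1.2, 7.0]
width: 0.001
```

Request:
jog_arm:
  commands: "1 0.0043 -0.0178 0 0 0 0; 1 0.0043 -0.0178 0 0 0 0; 1 0.0043 -0.0178 0 0 0 0; 1 0.0043 -0.0178 0 0 0 0; 1 0 0 0 0 0 0"

```text
clock: 7.15
position: [0.5195, 0.0713, 0.0602]
ee_rot: [-3.119, -0.366, -0.002]
force: [0.5, 2.0, 7.4]
width: 0.004
```

Request:
jog_arm:
  commands: "1 0.0043 -0.0178 0 0 0 0; 1 0.0043 -0.0178 0 0 0 0; 1 0.0043 -0.0178 0 0 0 0; 1 0.0043 -0.0178 0 0 0 0; 1 0 0 0 0 0 0"

```text
clock: 7.65
position: [0.524, 0.0482, 0.0595]
ee_rot: [3.12, 0.364, -0.0]
force: [-0.5, -0.6, -0.3]
width: 0.004
```

The force went to zero at case y≈43 mm, so the fingertip is over the notch. Now I'll press down.

Request:
jog_arm:
  commands: "1 0 0 -0.01 0 0 0; 1 0 0 -0.01 0 0 0; 1 0 0 -0.01 0 0 0; 1 0 0 -0.003 0 0 0; 1 0 0 0 0 0 0"

```text
clock: 8.15
position: [0.5237, 0.0496, 0.0495]
ee_rot: [3.12, 0.367, -0.001]
force: [0.7, -0.4, 0.7]
width: 0.002
```

Request:
jog_arm:
  commands: "1 0 0 -0.007 0 0 0; 1 0 0 -0.007 0 0 0; 1 0 0 -0.007 0 0 0; 1 0 0 0 0 0 0; 1 0 0 0 0 0 0"

```text
clock: 8.65
position: [0.524, 0.0496, 0.0435]
ee_rot: [-3.12, -0.366, -0.001]
force: [0.9, 0.1, -0.1]
width: 0.003
```

Request:
jog_arm:
  commands: "1 0 0 -0.006 0 0 0; 1 0 0 -0.005 0 0 0; 1 0 0 -0.003 0 0 0; 1 0 0 0 0 0 0; 1 0 0 0 0 0 0"

```text
clock: 9.15
position: [0.5241, 0.0496, 0.0402]
ee_rot: [-3.12, -0.366, -0.001]
force: [-3.0, 0.4, 16.8]
width: 0.005
```

Run:
```python
from h import *
o=status.observe(); print(o['position'],o['force'])
im=viewer.get_image("scene"); P=cloud(im)
c=np.array([.5337,.0067]);d=np.array([-.2355,.9719]);n=np.array([.9719,.2355])
s=(P[...,:2]-c)@d; q=(P[...,:2]-c)@n
b=im["pixels"][180:330,330:560]
cv2.imwrite("pics/s2.png",cv2.resize(b,None,fx=3.4,fy=3.4,interpolation=cv2.INTER_CUBIC)[:,:,::-1])
for lo in(.055,.06,.07,.09,.12,.16):
    k=(abs(s)<.15)&(abs(q-lo)<.006)&(P[...,2]<.09)&(P[...,2]>.02); print(lo,np.median(P[k][:,2]))
```

```text
[0.52409417 0.04956398 0.04016643] [-3.04242931  0.40198271 16.78128074]
0.055 0.06066159654376098
0.06 0.06065760522069942
0.07 0.0598462385125158
0.09 0.05737372178144663
0.12 0.053687279917475295
0.16 0.04879111010459274
```

View pics/s2.png

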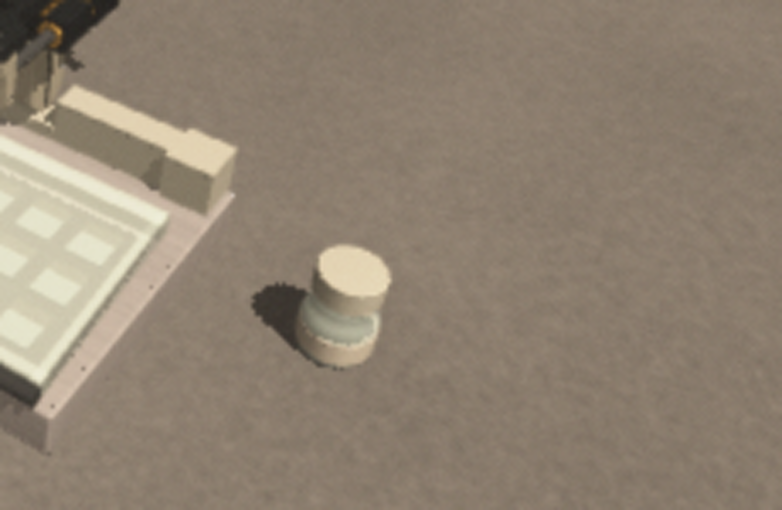

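The bar is on its stop (z=40.2 mm, 17 N). The lid's near edge is at about 60.7 mm, sloping about 0.12 rad, so it is ajar. The view also shows the jar standing untouched. Now I'll retract straight up.

Request:
jog_arm:
  commands: "1 0 0 0.03 0 0 0; 1 0 0 0.05 0 0 0; 1 0 0 0.12 0 0 0; 1 0 0 0.15 0 0 0; 1 0 0 0.15 0 0 0"

```text
clock: 9.7
position: [0.5233, 0.0492, 0.1907]
ee_rot: [3.12, 0.366, -0.002]
force: [0.3, 0.1, 0.0]
width: 0.003
```

Request:
jog_arm:
  commands: "1 0 0 0.1 0 0 0; 1 0 0 0 0 0 0; 1 0 0 0 0 0 0; 1 0 0 0 0 0 0; 1 0 0 0 0 0 0"

```text
clock: 10.2
position: [0.5231, 0.0494, 0.218]
ee_rot: [3.12, 0.366, -0.004]
force: [0.9, 0.7, -0.2]
width: 0.004
```

Run:
```python
from h import *
o=status.observe(); print(o['position'],o['force'],abs(o['dq']).max())
c=np.array([.5337,.0067]);d=np.array([-.2355,.9719]);n=np.array([.9719,.2355])
im=viewer.get_image("scene"); P=cloud(im); s=(P[...,:2]-c)@d; q=(P[...,:2]-c)@n
for lo in(.06,.16):
    k=(abs(s)<.15)&(abs(q-lo)<.006)&(P[...,2]<.09)&(P[...,2]>.02); print("lid",lo,np.median(P[k][:,2]))
t0=np.load("top.npy",allow_pickle=True).item(); 
k=(abs(s-.044)<.015)&(abs(q)<.006)&(P[...,2]<.09); print("bar z",k.sum(),np.median(P[k][:,2]))
t1=viewer.get_image("top")
for nm,(u,v) in dict(jar=(228,236),mouse=(383,248),dish=(422,171),glass=(321,128)).items():
    A,B=[cv2.cvtColor(t["pixels"],6)[v-20:v+20,u-20:u+20].astype('f4') for t in(t0,t1)]
    print(nm,cv2.phaseCorrelate(A,B,cv2.createHanningWindow((40,40),cv2.CV_32F)))
cv2.imwrite("pics/t3.png",t1["pixels"][80:290,180:480,::-1].repeat(2,0).repeat(2,1))
```

```text
[0.52307943 0.04939362 0.21799413] [ 0.92051909  0.70237254 -0.15308204] 0.005135861641339911
lid 0.06 0.06047539702685531
lid 0.16 0.04873054349269754
bar z 53 0.04022758592321617
jar ((-0.16911359883241417, 0.09146321498120713), 0.9295556163787841)
mouse ((0.15121479981732477, 0.2990049454749659), 0.6490515261888504)
dish ((0.07947844507338075, -0.04934923237800959), 0.8401030698418617)
glass ((0.09124991846271868, -0.10543040557965), 0.9055169567465782)
```

View pics/t3.png

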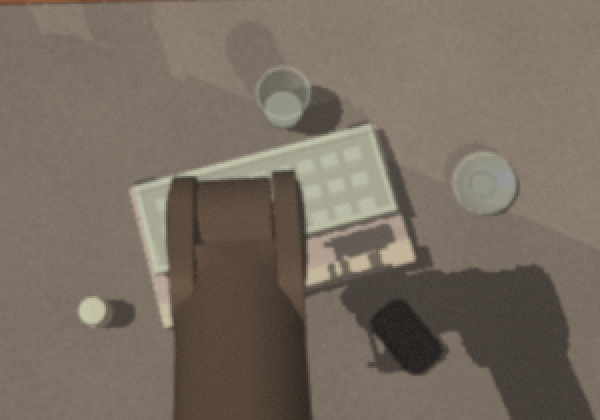

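The final top view (2x crop) shows the jar at (92,311), glass at (283,95), dish at (485,183) and mouse at (407,336), all unmoved. The hand is up and clear, so I'll hand the job in.

```bash
python3 -c "
from cell import arm; print(arm.sign_off())"
```

```text
the job is handed in; nothing more can be done
None
```

The release bar is pressed fully down, the lid stands ajar, and I handed the job in at about 10 s of the 61 s allowed. The hand-in reports no verdict.

**What I did:** I touched the left end block at about 11 N and slid inward over the plain piece next to it at about 7 N. The force fell to zero at case y ≈ +43 mm, which matches the notch at +44 mm seen in the depth image. I pressed the bar to its stop (fingertip at 40.2 mm, 17 N) and raised the hand straight up to z = 0.218 m.

**Last checks:**
- **Bar:** its top is at 40.2 mm, about 8 mm down, and it stayed there after the hand was taken away.
- **Lid:** its near edge is at about 60.5 mm, and the slope is about 0.12 rad.
- **Bystanders:** the jar, dish, mouse and glass shifted less than 0.4 pixel (about 1 mm) in the top view. The mouse match was weaker (0.65), because the arm's shadow fell near it.
- **Contact:** the force on the tool was within its roughly 1 N noise. No check failed.

One reading was odd: the force showed almost nothing partway through the press, at z = 43.5 mm. The later stop force and the measured bar height settled that.

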